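# Load the slide carrier under the scanner's spring clip

### The job

Load the slide carrier with the blue fin into the slide scanner: raise the scanner's red-knobbed spring clip until it stays up, slide the carrier along the bed between the side rails (fin towards the open front of the bed) fully home against the back stop, then bring the clip down so that its rubber foot holds the carrier. Leave the yellow-finned carrier and the other things on the bench where they are.

Things in the scene. Friction and masses are not known exactly. Their poses are not given: they have to be found in the camera images.
- home (a point): Point on the slide scanner's bed, 30 mm above the bench, where the middle of a fully loaded carrier's underside lies, touching the back stop. x points along the bed from its open front to the back stop, y left, z up. The scanner is a white fixed instrument 330 mm long, 160 mm wide: a low flat bed in front, an 85 mm high housing behind, which starts 135 mm beyond this point.
- carrier_fin (a point): Grasp centre of the upright blue fin of the carrier to load, 30 mm above the carrier's underside. Fin: 30 mm long (x), 12 mm thick (y), from 8 to 44 mm above the underside, centred 40 mm from the plate's middle towards -x. The carrier's x axis runs along its length from the fin end to the plain end, which goes in first; y across, z up.
- carrier_centre (a point): Centre of the same carrier's plate, half-way through its 8 mm thickness; same axes. The carrier is a flat aluminium plate 130 x 70 x 8 mm, about 0.13 kg, carrying two green glass counting chambers and the blue fin.
- spare_centre (a point): Plate centre (half-way through the thickness) of the other carrier, of the same shape and size but with a yellow fin. Not to be moved.
- clip (a joint): Angle of the steel spring clip in rad: 0 down (as it starts, foot 3 mm above the empty bed), 1.25 fully raised, about 0.07 resting on a loaded carrier. Over-centre spring: below about 0.6 it pulls itself down, above that it swings up by itself and stays. Damped; needs about 2 N at the knob.
- clip_knob (a point): Centre of the red knob at the clip's free end: a cylinder 20 mm in diameter, 20 mm long, lying across the clip (along home's y). Pinch it from above on its two flat ends and let it turn between the fingers. With the clip down it is 40 mm above the bed. The clip bar is 12 mm wide; its rubber foot, 24 mm wide, is 32 mm nearer the hinge.
- clip_hinge (a point): Fixed point on the clip's hinge axis (along home's y), 110 mm beyond home and 22 mm above the bed. With the clip at angle a, the knob's centre lies (100 cos a - 18 sin a) mm in front of this point (towards the bed's front) and (100 sin a + 18 cos a) mm above it.
- tipbox: Bystander: pipette tip box with green lid, 85 x 120 x 57 mm, origin under its centre.
- tipbox2: Bystander: pipette tip box with red lid, 85 x 120 x 57 mm, origin under its centre.
- bottle: Bystander: amber bottle, 64 mm diameter, 160 mm tall, origin under its centre.
- beaker: Bystander: clear beaker, 70 mm diameter, 85 mm tall, origin under its centre.
- dish: Bystander: clear flat dish, 90 mm diameter, 15 mm tall, origin under its centre.
- pipette: Bystander: blue pipette lying on the bench, 250 mm long, 28 mm thick, origin under its middle.
- bed_front (a point): Middle of the bed's open front edge, on its top face, 100 mm in front of home. The two side rails (6 mm high, 74 mm apart inside, 8 mm thick) begin with flared ends 29 mm from this edge, run straight from 55 mm to 145 mm from it. Same axes as home.
- stop (a point): Foot of the back stop's face on the bed, 65 mm beyond home. The stop is 12 mm high. Two fixed lips, their undersides 11 mm and tops 16 mm above the bed, 25 to 43 mm either side of the middle, reach 12 mm forward of the stop: the carrier's end must be slid in under them and cannot be laid straight down.
Not all that is in view belongs to the job. Leave any purple look-alike of the part that bears carrier_fin alone.

How it is judged (in metres and radians):
On the way, in this order (a step that is already met when the one before it is completed fails the run):
1. the clip is fully raised (above 1.1 rad) (value of joint clip above 1.1 rad), for 0.2 s.
2. with the clip still raised, the blue-finned carrier lies home in the bed against the stop (x of carrier_centre in the frame of home between -0.004 and 0.004 m and y of carrier_centre in the frame of home between -0.004 and 0.004 m and z of carrier_centre in the frame of home between 0.001 and 0.0075 m and x of carrier_fin in the frame of home below -0.03 m and angle between the x axis of carrier_centre and the x axis of home, either way round below 0.06 rad and angle between carrier_centre's own z axis and vertical below 0.04 rad and value of joint clip above 0.9 rad), for 0.2 s.
At the end, for the whole second after the job is handed in: The blue-finned carrier lies flat and still on the scanner bed, fin to the open front, centred within 4 mm of the home point along and across, aligned within 0.06 rad; the clip is down on it (0.04 to 0.115 rad), pressing with more than 0.5 N (x of carrier_centre in the frame of home between -0.004 and 0.004 m and y of carrier_centre in the frame of home between -0.004 and 0.004 m and z of carrier_centre in the frame of home between 0.001 and 0.0075 m and x of carrier_fin in the frame of home below -0.03 m and angle between the x axis of carrier_centre and the x axis of home, either way round below 0.06 rad and angle between carrier_centre's own z axis and vertical below 0.04 rad and value of joint clip between 0.04 and 0.115 rad and contact force between clip and carrier above 0.5 N and linear speed of carrier below 0.02 m/s); the robot touches nothing.
It fails at once if the yellow-finned carrier shifted by more than 20 mm (distance of spare_centre from where it was at the start of the episode above 0.02 m).
It fails at once if another bystander shifted by more than 30 mm (distance of any of tipbox, bottle, dish, beaker, tipbox2, pipette from where it was at the start of the episode above 0.03 m).
It also fails if it takes over 72 s, if anything falls off the work surface, if the arm or the gripper's body presses on something with over 40 N, if the wrist force passes 120 N, or if a joint passes its speed limit or range.

### The arm

A 6-joint arm with a two-finger parallel gripper is mounted at the origin on the work surface. World frame = base frame: x ahead of the robot, y to its left, z up, the work surface at z = 0. Lengths are in m, angles in degrees, forces in N, time in s.
With the tool pointing down it reaches from about 0.35 to 0.85 m from the base axis. Payload 8.1 kg.
Tool frame: the origin (TCP) lies on the front face of the gripper's body, between the roots of the fingers; the fingertips stand 84 mm ahead of it and the grasp point (between the pads) lies 65 mm ahead of it (env.finger_overhang is the distance from the TCP to the fingertips, in m); z points along the fingers, y is the direction in which the jaws open and shut (so a half turn about z gives the same grasp; the last joint's range is limited). The gripper opens to 93 mm and grips with 3 to 60 N. Pads are 15 mm wide; open, the fingers measure 128 mm over their backs; the gripper's body (75 mm by 188 mm) begins 65 mm behind the grasp point.
Start: joints at [-70.325, 7.471, 85.268, -0, 87.261, -4.893], TCP at [0.249, -0.546, 0.303] pointing down, gripper open.
Joint ranges: [-169.43, 169.43], [-51.17, 129.36], [1.28, 143.12], [-76.62, 256.62], [0, 156.53], [-152.29, 152.29]. Speed limits (degrees/s): [136.94, 136.94, 159.86, 180, 180, 180].

### API

Orientations are given as a 3x3 rotation matrix whose columns are the frame's x, y, z axes.
In Python, from bench import readout, optics, sign_off, env gives the robot as it stands.
- The arm moves only by the tool drive_tool, never from a script. Its argument "moves" is one flat list of numbers, 5 for each row, row after row: the shift along the world's x, y, z in cm, then the turn about the world's z in degrees, then the closure, from -1 (fully open) to 1 (shut). In form: [x, y, z, yaw, hand, x, y, z, yaw, hand, ...]. A call has 1 to 5 rows; each row is the pose to reach, as a shift and turn from the pose commanded when the call began; what a row does not reach only later rows make up. A row lasts 1/10 s, in which the tool goes at most 50 mm and 8.59 degrees, less where a joint would pass 70% of its speed; a pose out of reach is approached as far as the arm can. A call with a gripper value outside its range is refused whole. The fingers move at their own pace and stop on an object; the grip force is fixed at half the most. Time passes only in rows, so rows that repeat a pose let the fingers close. It gives the time, the measured TCP pose, the force and the opening at its end, in the units of the state.
- readout.sense(): the state, without advancing time (a new reading comes with each control period).
- optics.get_image(name): name is "side" or "top"; returns a dict with "frame" (480x640x3 uint8, red, green, blue), "fovy" (degrees; the focal length in pixels is half the picture's height over the tangent of half this angle, whatever the lens; pixels are square), "cx", "cy" (the principal point, pixels), "extrinsics" (4x4, takes a point from camera to world coordinates). Camera axes: x right, y up, looking along -z (the intrinsics and any distortion apply to the point x, -y, -z); pixel columns grow to the right and rows downward; lengths in m; the calibration is good to about 2 mm. A picture is of the moment at which its call begins. There is no depth.
- sign_off(): hands the job in, once; it reports no verdict.
Trained networks look in the newest picture that a camera, given by its name, has taken for a name from the list of things; names that differ only in an ending like _2 or _b are one class to them, and where a whole thing is asked for, a point or a joint stands for the part that bears it (a point fixed in the world has none). Each returns a list of dicts, best first, with "p" (0 to 1); they miss things now and then, are a little off and sometimes report something else, mostly with a low value. They report only what shows in the picture. A call takes as long as a camera call. They do not tell look-alikes from the thing itself.
- optics.boxes_of(camera, name): "point" ([x, y, z] in m, in the coordinates of the camera as it stood for that picture, good to about 4 mm: the middle of the surface that is visible of it).
- optics.regions_of(camera, name): "mask" (480x640 bool, what is visible of it).
The state is a dict: "t": time; "joints": joint angles; "dq": joint speeds; "effort": joint torques, N m; "position": TCP position; "eef_rot": TCP orientation; "wrist_force": force on the tool from outside, world axes, zero at the start; "moment": the same for the moment, N m; "opening": finger opening in m.
Only numpy, scipy, OpenCV 4.12 (cv2) and the standard library are available. Lean on these libraries where they do the work, as an engineer would, in place of code of your own. Each camera call takes 0.05 s, during which the arm holds its last target.

## Working session

There is one attempt and no reset: what is moved stays moved. The work goes in short steps, Python scripts to look and compute and a tool call to move; the robot and the scene stay as the last step left them, time stands still between calls to the robot, and variables do not carry over. Pictures are saved under pics/ and viewed, and the job is handed in when it is done.

Besides the shell and the picture viewer there is one more tool, called as name(argument=value, ...) on one line, values as JSON. drive_tool: Moves the arm, as the interface text tells. Its arguments: {"type":"object","properties":{"moves":{"type":"array","items":{"type":"number"}}},"required":["moves"]}

```bash
mkdir -p pics; ls; cat > h.py <<'E'
import numpy as np, cv2
from bench import readout, optics, sign_off, env
def shot(cam,fn=None):
    d=optics.get_image(cam)
    if fn: cv2.imwrite('pics/'+fn,d['frame'][:,:,::-1])
    return d
def f_of(d): return 240/np.tan(np.radians(d['fovy'])/2)
def proj(d,P):
    E=np.array(d['extrinsics']);P=np.atleast_2d(P)
    c=(P-E[:3,3])@E[:3,:3]
    f=f_of(d); return np.c_[d['cx']+f*c[:,0]/-c[:,2], d['cy']-f*c[:,1]/-c[:,2]]
def unproj(d,uv,z):
    E=np.array(d['extrinsics']);uv=np.atleast_2d(uv);f=f_of(d)
    r=np.c_[(uv[:,0]-d['cx'])/f,-(uv[:,1]-d['cy'])/f,-np.ones(len(uv))]@E[:3,:3].T
    o=E[:3,3]; return o+r*((z-o[2])/r[:,2])[:,None]
def toworld(d,p):
    E=np.array(d['extrinsics']); return E[:3,:3]@np.array(p)+E[:3,3]
E
python3 - <<'E'
from h import *
for c in('side','top'):
    d=shot(c,c+'0.png'); print(c,{k:(np.round(v,4).tolist() if k=='extrinsics' else v) for k,v in d.items() if k!='frame'})
    for n in ['carrier_fin','carrier_centre','spare_centre','clip','clip_knob','clip_hinge','home','bed_front','tipbox','tipbox2','bottle','beaker','dish','pipette']:
        try:
            for r in optics.boxes_of(c,n)[:4]:
                w=toworld(d,r['point']); print(n,round(r['p'],2),w.round(3),proj(d,w).round(0))
        except Exception as e: print(n,e)
s=readout.sense(); print(s['t'],s['position'],s['eef_rot'],s['opening'],env.finger_overhang)
E
```

```text
pics
side {'fovy': 45.65094545157101, 'cx': 316.78237829089966, 'cy': 249.21207906196165, 'extrinsics': [[0.8744, 0.3516, -0.3342, -0.0619], [-0.4851, 0.6279, -0.6086, -1.0191], [-0.0042, 0.6944, 0.7196, 1.3163], [0.0, 0.0, 0.0, 1.0]]}
carrier_fin 0.71 [ 0.396 -0.568  0.008] [[395. 443.]]
carrier_fin 0.69 [ 0.527 -0.292  0.003] [[377. 339.]]
carrier_fin 0.68 [ 0.268 -0.259  0.009] [[288. 368.]]
carrier_fin 0.27 [0.582 0.159 0.055] [[316. 221.]]
carrier_centre 0.82 [ 0.39  -0.569  0.009] [[393. 444.]]
carrier_centre 0.63 [ 0.264 -0.26   0.011] [[287. 368.]]
carrier_centre 0.51 [ 0.523 -0.288  0.006] [[375. 338.]]
clip 0.44 [ 0.525 -0.291  0.007] [[377. 338.]]
clip 0.42 [0.586 0.159 0.057] [[317. 220.]]
clip_knob 0.61 [0.579 0.16  0.054] [[315. 222.]]
clip_hinge 0.71 [0.674 0.142 0.056] [[343. 215.]]
home 0.88 [0.675 0.142 0.055] [[343. 215.]]
home 0.68 [ 0.545 -0.433  0.051] [[414. 364.]]
bed_front 0.87 [0.67  0.141 0.057] [[342. 215.]]
tipbox 0.74 [ 0.74  -0.139  0.057] [[410. 262.]]
tipbox2 0.74 [ 0.74  -0.139  0.057] [[410. 262.]]
bottle 0.77 [ 0.664 -0.411  0.096] [[449. 330.]]
be
[... 1176 characters left out ...]
tipbox 0.39 [0.581 0.166 0.054] [[271. 232.]]
tipbox2 0.63 [ 0.744 -0.12   0.058] [[362. 182.]]
tipbox2 0.58 [0.405 0.52  0.058] [[154. 287.]]
tipbox2 0.39 [ 0.518 -0.116  0.009] [[360. 255.]]
tipbox2 0.39 [0.581 0.166 0.054] [[271. 232.]]
bottle 0.67 [ 0.666 -0.377  0.103] [[447. 204.]]
bottle 0.59 [ 0.472 -0.265  0.01 ] [[406. 270.]]
beaker 0.73 [ 0.541 -0.437  0.043] [[462. 247.]]
dish 0.79 [0.367 0.021 0.01 ] [[316. 301.]]
pipette 0.97 [0.559 0.525 0.024] [[159. 239.]]
1.5 [ 0.24948726 -0.54567775  0.30273543] [[ 9.09471916e-01  4.15765359e-01 -1.32419009e-05]
 [ 4.15765359e-01 -9.09471916e-01  5.21779986e-06]
 [-9.87375655e-06 -1.02509661e-05 -1.00000000e+00]] 0.09305211376380498 0.0841
```

View pics/side0.png

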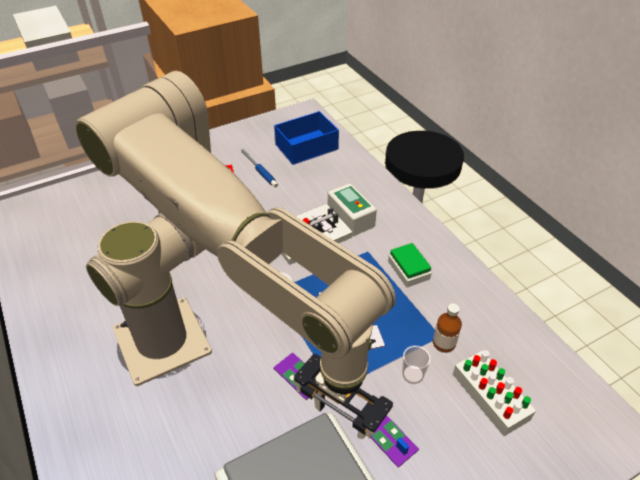

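View pics/top0.png

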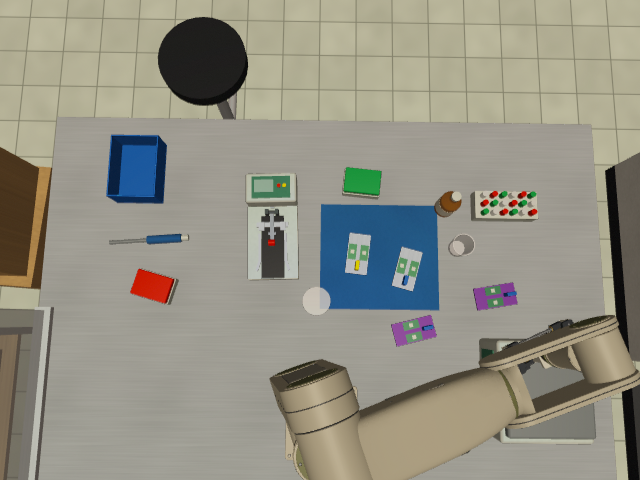

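```bash
python3 - <<'E'
from h import *
im=cv2.imread('pics/top0.png')
a=im[165:290,235:310]; cv2.imwrite('pics/z1.png',cv2.resize(a,None,fx=4.8,fy=4.8,interpolation=cv2.INTER_CUBIC))
b=im[225:305,335:435]; cv2.imwrite('pics/z2.png',cv2.resize(b,None,fx=7,fy=7,interpolation=cv2.INTER_CUBIC))
im=cv2.imread('pics/side0.png')
a=im[175:250,290:390]; cv2.imwrite('pics/z3.png',cv2.resize(a,None,fx=7,fy=7,interpolation=cv2.INTER_CUBIC))
E
```

```text
(no output)
```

View pics/z1.png

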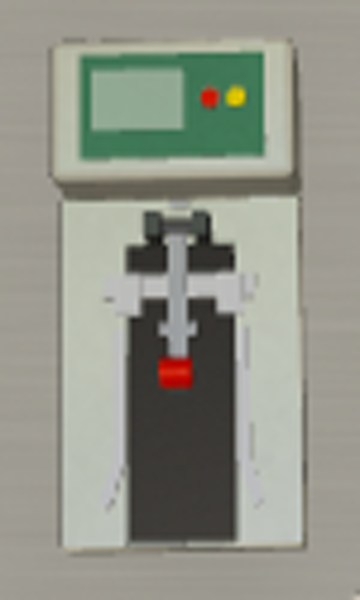

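View pics/z2.png

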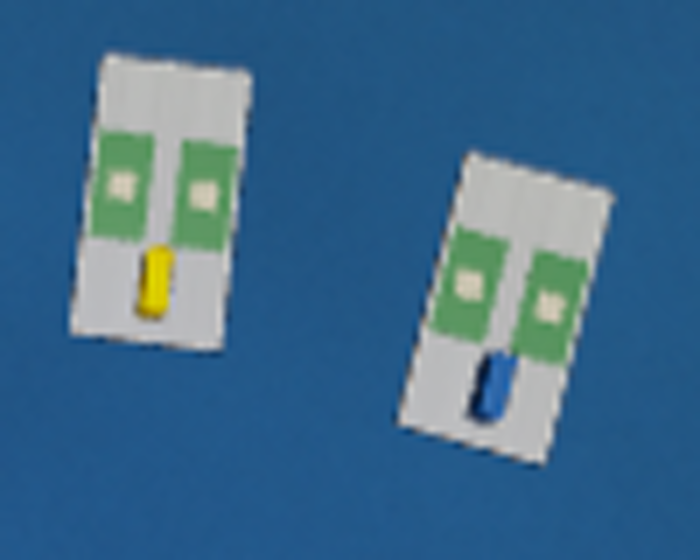

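View pics/z3.png

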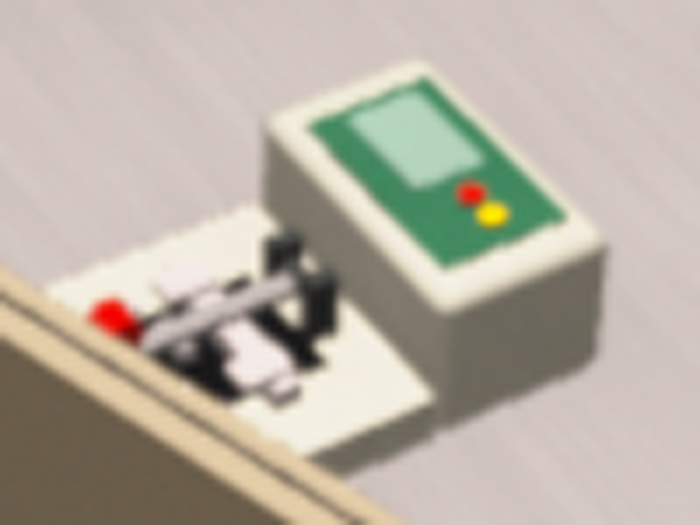

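```bash
cat > meas.py <<'E'
from h import *
def carrier(d,z=0.008,roi=(335,225,435,305),col='blue'):
    """rect of carrier nearest fin; returns centre, yaw (x axis), from top view"""
    x0,y0,x1,y1=roi;s=10
    im=cv2.resize(d['frame'][y0:y1,x0:x1],None,fx=s,fy=s,interpolation=cv2.INTER_LINEAR).astype(int)
    r,g,b=im[...,0],im[...,1],im[...,2]
    m=((r>115)|((g>b+15))).astype(np.uint8)   # white or green against blue mat
    n,l,st,ce=cv2.connectedComponentsWithStats(m)
    out=[]
    for i in range(1,n):
        if st[i,4]<200*s*s: continue
        c,_=cv2.findContours((l==i).astype(np.uint8),cv2.RETR_EXTERNAL,cv2.CHAIN_APPROX_NONE)
        h=cv2.convexHull(max(c,key=len))[:,0].astype(float)
        uv=(h+0.5)/s-0.5+[x0,y0]
        P=unproj(d,uv,z)[:,:2]
        rc=cv2.minAreaRect((P*1000).astype(np.float32))
        out.append((np.array(rc[0])/1000,rc[1],rc[2]))
    return out
E
python3 - <<'E'
from meas import *
d=shot('top')
print(carrier(d))
# fin blue pixels
im=d['frame'].astype(int)
s=10;x0,y0=395,265
a=cv2.resize(d['frame'][y0:295,x0:425],None,fx=s,fy=s).astype(int)
print(a[150,::12].tolist())
# bed scan lines
f=d['frame'][:,:,0].astype(int)
for row in (215,240,265,275): print(row,f[row,240:305].tolist())
for col in (255,290): print(col,f[160:290,col].tolist())
# predicted grid
print(unproj(d,[[248,240],[298,240],[273,280]],0.03))
E
```

```text
[(array([ 0.52240222, -0.10988972]), (70.81658172607422, 131.29217529296875), 83.42120361328125), (array([ 0.47558847, -0.26729462]), (70.68812561035156, 131.04116821289062), 74.81892395019531)]
[[186, 186, 188], [185, 186, 188], [185, 186, 187], [186, 187, 188], [187, 188, 189], [187, 189, 190], [159, 162, 168], [31, 46, 71], [30, 83, 145], [47, 103, 168], [45, 105, 171], [138, 158, 178], [185, 186, 187], [184, 185, 185], [184, 186, 186], [185, 185, 185], [184, 185, 184], [164, 169, 173], [43, 90, 135], [35, 88, 135], [35, 89, 136], [35, 88, 135], [34, 87, 133], [36, 88, 134], [34, 87, 134]]
215 [157, 157, 157, 157, 156, 156, 155, 123, 184, 184, 185, 185, 185, 186, 186, 185, 184, 185, 186, 187, 187, 181, 179, 179, 178, 117, 40, 36, 33, 146, 158, 156, 156, 137, 178, 117, 41, 37, 37, 116, 151, 153, 153, 153, 185, 186, 186, 187, 188, 189, 189, 189, 189, 189, 189, 189, 191, 116, 158, 159, 159, 159, 159, 159, 160]
240 [162, 162, 162, 162, 162, 162, 162, 129, 187, 187, 188, 189, 189, 189, 189, 189, 189, 188, 188, 188, 188, 104, 56, 54, 55, 55, 55, 54, 153, 173, 175, 175, 174, 175, 157, 60
[... 1463 characters left out ...]
, 160, 168, 186, 188, 187, 187, 186, 185, 186, 185, 185, 185, 186, 187, 187, 187, 187, 187, 186, 185, 183, 155, 156, 163, 162, 166, 188, 186, 179, 160, 101, 102, 101, 121, 188, 188, 187, 188, 188, 188, 188, 188, 189, 189, 189, 189, 189, 189, 190, 189, 189, 188, 189, 189, 189, 190, 189, 189, 189, 188, 187, 188, 188, 190, 191, 192, 190, 189, 190, 191, 191, 190, 189, 188, 189, 189, 189, 190, 189, 188, 188, 189, 189, 188, 189, 189, 188, 187, 185, 186, 188, 189, 189, 190, 190, 189, 187, 187, 188, 188, 190, 190, 191, 191, 191, 190, 180, 121, 158, 157, 155, 157, 157, 156, 157, 156, 156, 157]
[[0.55797356 0.24015751 0.03      ]
 [0.55989564 0.08137949 0.03      ]
 [0.43177437 0.15752181 0.03      ]]
```

```bash
cat >> meas.py <<'E'
def cross(v,lev,rising):
    v=np.asarray(v,float)
    for i in range(len(v)-1):
        if (v[i]<lev<=v[i+1]) if rising else (v[i]>=lev>v[i+1]): return i+(lev-v[i])/(v[i+1]-v[i])
def scanner(d):
    f=d['frame'][:,:,0].astype(float);z=.03
    L=[];R=[];F=[];SL=[];SR=[]
    for r in range(210,278):
        a=cross(f[r,243:252],155 if 0 else 165,True); 
        if a is not None: L.append((243+a,r))
        b=cross(f[r,292:301],170,False)
        if b is not None: R.append((292+b,r))
    for r in range(236,277):
        a=cross(f[r,257:266],125,False); b=cross(f[r,280:290],125,True)
        if a is not None and b is not None: SL.append((257+a,r));SR.append((280+b,r))
    for c in list(range(250,259))+list(range(287,296)):
        a=cross(f[272:284,c],170,False)
        if a is not None:F.append((c,272+a))
    res={}
    for n,p in (('L',L),('R',R),('SL',SL),('SR',SR)):
        P=unproj(d,np.array(p),z); k=np.polyfit(P[:,0],P[:,1],1); k=np.polyfit(P[:,0],P[:,1],1)
        res[n]=(round(float(np.degrees(np.arctan(k[0]))),2),np.polyval(k,[.44,.54,.64]).round(4),round(float(np.std(P[:,1]-np.polyval(k,P[:,0]))*1000),2))
    P=unproj(d,np.array(F),z);k=np.polyfit(P[:,1],P[:,0],1)
    res['F']=(round(float(-np.degrees(np.arctan(k[0]))),2),np.polyval(k,[.22,.16,.1]).round(4))
    return res
def redknob(d,roi):
    x0,y0,x1,y1=roi;im=d['frame'].astype(int)
    m=np.zeros(im.shape[:2]);sub=im[y0:y1,x0:x1]
    w=np.clip((sub[...,0]-np.maximum(sub[...,1],sub[...,2])-20)/100,0,1)
    yy,xx=np.mgrid[y0:y1,x0:x1];return (xx*w).sum()/w.sum(),(yy*w).sum()/w.sum(),w.sum()
E
python3 - <<'E'
from meas import *
d=shot('top');print(scanner(d))
k=redknob(d,(262,232,282,255));print(k,unproj(d,[k[:2]],.07),unproj(d,[k[:2]],.075))
d2=shot('side');k2=redknob(d2,(297,212,315,230));print(k2,unproj(d2,[k2[:2]],.07))
E
```

```text
{'L': (1.92, array([0.2373, 0.2406, 0.244 ]), 0.06), 'R': (2.0, array([0.0806, 0.0841, 0.0876]), 0.71), 'SL': (2.24, array([0.195 , 0.1989, 0.2029]), 0.44), 'SR': (1.82, array([0.1234, 0.1266, 0.1298]), 0.19), 'F': (1.44, array([0.4352, 0.4367, 0.4382]))}
(np.float64(271.039592760181), np.float64(242.24683257918554), np.float64(44.2)) [[0.54542177 0.16291695 0.07      ]] [[0.54464517 0.16242814 0.075     ]]
(np.float64(305.9056437389772), np.float64(220.4732510288066), np.float64(34.019999999999996)) [[0.54846715 0.16347989 0.07      ]]
```

drive_tool(moves=[1.9, 4.6, 0, -4.5, -1, 3.8, 9.2, 0, -9, -1, 5.7, 13.8, 0, -13.5, -1, 7.6, 18.4, 0, -18, -1, 9.5, 23.0, 0, -22.7, -1])

```text
t: 2.15
position: [0.3448, -0.3139, 0.3028]
eef_rot: [[1.0, 0.029, 0.0], [0.029, -1.0, -0.0], [0.0, 0.0, -1.0]]
wrist_force: [1.3, 0.1, 0.0]
opening: 0.0932
```

drive_tool(moves=[1.9, 4.6, 0, 0, -1, 3.8, 9.2, 0, 0, -1, 5.7, 13.8, 0, 0, -1, 7.6, 18.4, 0, 0, -1, 9.5, 23.0, 0, 0, -1])

```text
t: 2.65
position: [0.4398, -0.0837, 0.3031]
eef_rot: [[0.999, 0.032, 0.001], [0.032, -0.999, -0.0], [0.001, 0.0, -1.0]]
wrist_force: [0.2, -0.3, 0.3]
opening: 0.093
```

drive_tool(moves=[1.9, 4.6, 0, 0, -1, 3.8, 9.2, 0, 0, -1, 5.7, 13.8, 0, 0, -1, 7.6, 18.4, 0, 0, -1, 9.5, 23.0, 0, 0, -1])

```text
t: 3.15
position: [0.5349, 0.1465, 0.3029]
eef_rot: [[0.999, 0.033, 0.001], [0.033, -0.999, 0.0], [0.001, 0.0, -1.0]]
wrist_force: [1.0, -0.4, -0.4]
opening: 0.093
```

drive_tool(moves=[1.0, 1.6, -5, 0, -1, 1.0, 1.6, -10, 0, -1, 1.0, 1.6, -10, 0, -1])

```text
t: 3.45
position: [0.5403, 0.1603, 0.1951]
eef_rot: [[0.999, 0.034, -0.013], [0.034, -0.999, -0.003], [-0.013, 0.002, -1.0]]
wrist_force: [-0.7, 0.3, -0.7]
opening: 0.0928
```

```bash
python3 - <<'E'
from meas import *
s=readout.sense();print(s['t'],s['position'])
for c in('side','top'):
    d=shot(c)
    u,v=proj(d,[.545,.163,.1])[0].astype(int)
    cv2.imwrite(f'pics/{c}1.png',cv2.resize(d['frame'][max(0,v-55):v+55,u-70:u+70][:,:,::-1],None,fx=5,fy=5,interpolation=cv2.INTER_CUBIC))
    print(u,v,'tip-mid',proj(d,[s['position']-[0,0,.0841]]).round(1), 'grasp',proj(d,[s['position']-[0,0,.065]]).round(1))
    if c=='side': cv2.imwrite('pics/side1f.png',d['frame'][:,:,::-1])
E
```

```text
3.45 [0.54027268 0.16034726 0.19510006]
304 213 tip-mid [[303.8 212.4]] grasp [[303.7 207.8]]
270 240 tip-mid [[270.6 241.8]] grasp [[270.  240.8]]
```

View pics/side1.png

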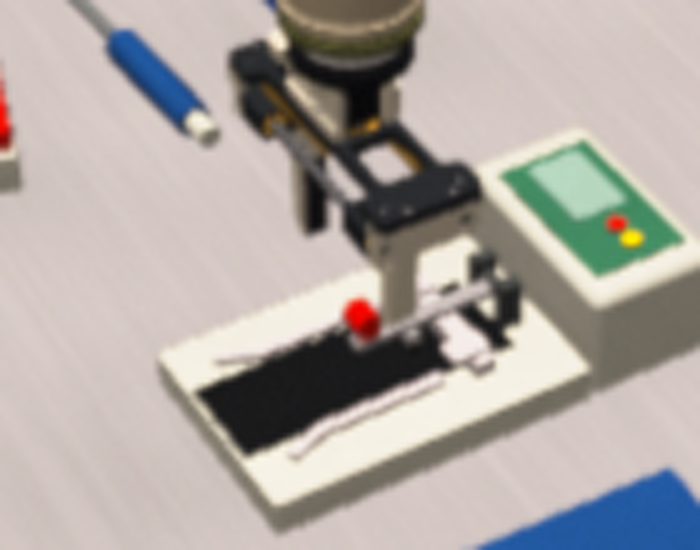

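View pics/side1f.png

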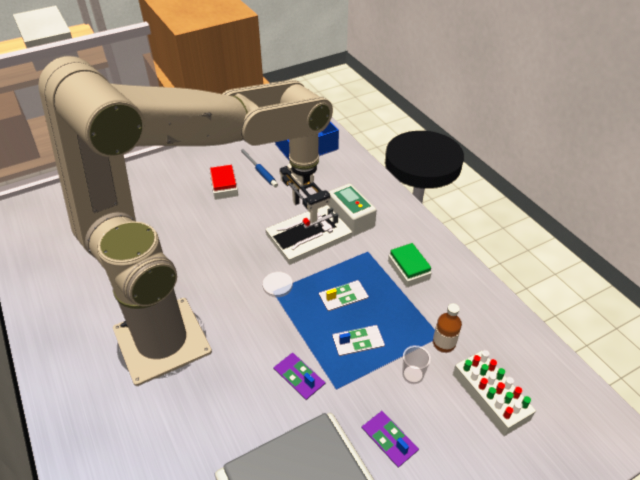

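View pics/top1.png

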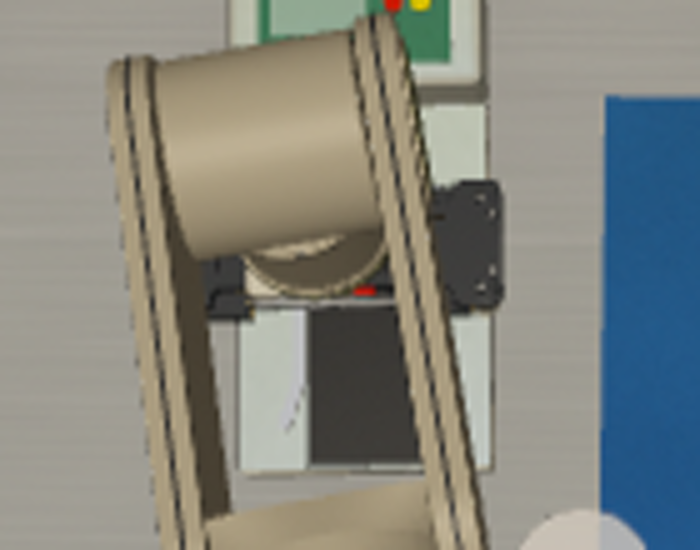

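```bash
python3 - <<'E'
from meas import *
s=readout.sense();print(s['t'],s['position'])
d=shot('side')
print(unproj(d,np.array([[162,358],[280,512],[590,372]])/5+[234,158]-.4,.03).round(4))
k=redknob(d,(299,210,314,231));print(k,unproj(d,[k[:2]],.07).round(4))
print(carrier(d,roi=(285,260,430,380)))
print(readout.sense()['position'])
E
```

```text
3.55 [0.54348105 0.15997903 0.20192476]
[[0.4354 0.2283 0.03  ]
 [0.4401 0.0694 0.03  ]
 [0.671  0.0814 0.03  ]]
(np.float64(305.904973357016), np.float64(221.07548845470697), np.float64(45.04)) [[0.5471 0.161  0.07  ]]
[(array([ 0.48662384, -0.00823692]), (134.68336486816406, 192.0911865234375), 60.7589111328125), (array([ 0.69034552, -0.17259874]), (246.83399963378906, 168.06414794921875), 53.173309326171875), (array([ 0.52347723, -0.1134704 ]), (76.00202178955078, 134.2913360595703), 83.3494873046875), (array([ 0.29958047, -0.21313962]), (92.76087188720703, 257.529052734375), 0.032485801726579666), (array([ 0.47682718, -0.27116119]), (75.5557861328125, 133.61697387695312), 75.03853607177734), (array([ 0.5249696 , -0.37530649]), (117.22803497314453, 207.2950897216797), 60.836849212646484)]
[0.54494852 0.16004305 0.20442402]
```

```bash
cat >> meas.py <<'E'
def overlay(d,segs,centre,fn,half=(70,55),s=5):
    u,v=np.round(proj(d,centre)[0]).astype(int);u0,v0=max(0,u-half[0]),max(0,v-half[1])
    im=cv2.resize(d['frame'][v0:v+half[1],u0:u+half[0]][:,:,::-1],None,fx=s,fy=s,interpolation=cv2.INTER_CUBIC)
    for P,c in segs:
        q=((proj(d,P)-[u0,v0]+.5)*s-.5).round().astype(np.int32)
        cv2.polylines(im,[q],False,c,1)
    cv2.imwrite('pics/'+fn,im)
def frame2(h,yaw):
    c,s=np.cos(yaw),np.sin(yaw);R=np.array([[c,-s,0],[s,c,0],[0,0,1]])
    return lambda P:np.atleast_2d(P)/1000@R.T+h
def bedsegs(h,yaw):
    T=frame2(np.array(h),yaw);g=(0,255,0);m=(255,0,255)
    S=[(T([[-100,80,0],[-100,-80,0],[135,-80,0],[135,80,0],[-100,80,0]]),g),
       (T([[135,80,55],[135,-80,55],[230,-80,55],[230,80,55],[135,80,55]]),g)]
    for y in(37,-37): S.append((T([[-45,y,6],[45,y,6]]),m))
    S.append((T([[0,10,40],[20,10,40],[20,-10,40],[0,-10,40],[0,10,40]]),(255,255,0)))
    S.append((T([[65,-37,12],[65,37,12]]),(0,255,255)))
    return S
E
python3 - <<'E'
from meas import *
d=shot('side')
overlay(d,bedsegs([.5360,.1625,.03],np.radians(1.9)),[.56,.163,.03],'ov1.png')
E
```

```text
(no output)
```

View pics/ov1.png

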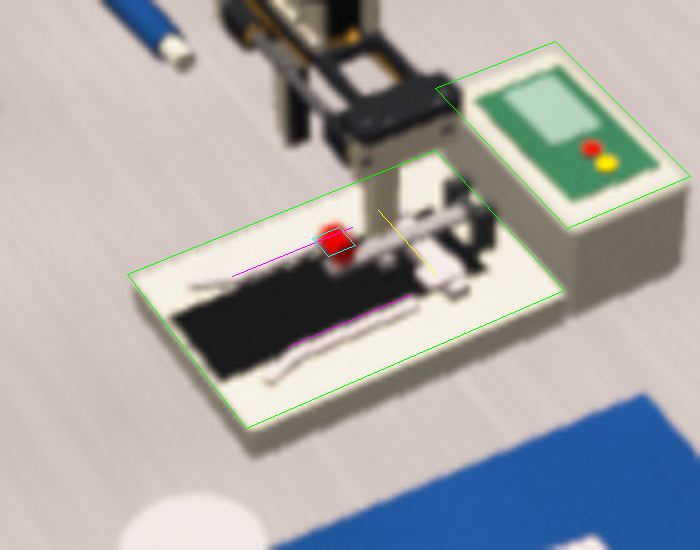

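drive_tool(moves=[0.15, 0.25, -3, 0, -1, 0.15, 0.25, -6.8, 0, -1, 0.15, 0.25, -6.8, 0, -1, 0.15, 0.25, -6.8, 0, -1, 0.15, 0.25, -6.8, 0, -1])

```text
t: 4.15
position: [0.548, 0.163, 0.1384]
eef_rot: [[0.999, 0.032, 0.005], [0.032, -0.999, 0.001], [0.005, -0.001, -1.0]]
wrist_force: [0.1, 0.4, -0.1]
opening: 0.093
```

drive_tool(moves=[0, 0, 0, 0, 1, 0, 0, 0, 0, 1, 0, 0, 0, 0, 1, 0, 0, 0, 0, 1, 0, 0, 0, 0, 1])

```text
t: 4.65
position: [0.5459, 0.1628, 0.1348]
eef_rot: [[0.999, 0.033, -0.0], [0.033, -0.999, -0.0], [-0.0, 0.0, -1.0]]
wrist_force: [0.2, -0.0, 0.1]
opening: 0.0577
```

drive_tool(moves=[0, 0, 0, 0, 1, 0, 0, 0, 0, 1, 0, 0, 0, 0, 1, 0, 0, 0, 0, 1, 0, 0, 0, 0, 1])

```text
t: 5.15
position: [0.546, 0.1615, 0.1346]
eef_rot: [[0.999, 0.033, -0.0], [0.033, -0.999, -0.003], [-0.0, 0.003, -1.0]]
wrist_force: [-1.5, -3.1, 1.6]
opening: 0.0198
```

drive_tool(moves=[0, 0, 0, 0, 1, 0, 0, 0, 0, 1])

```text
t: 5.35
position: [0.546, 0.1615, 0.1346]
eef_rot: [[0.999, 0.032, -0.0], [0.032, -0.999, -0.002], [-0.0, 0.002, -1.0]]
wrist_force: [-0.5, -6.8, 0.4]
opening: 0.0198
```

drive_tool(moves=[0.23, -0.14, 1.0, 0, 1, 0.56, -0.13, 1.95, 0, 1, 0.98, -0.12, 2.88, 0, 1, 1.5, -0.1, 3.75, 0, 1, 2.1, -0.08, 4.57, 0, 1])

```text
t: 5.85
position: [0.567, 0.162, 0.1808]
eef_rot: [[0.999, 0.033, -0.001], [0.033, -0.999, -0.0], [-0.001, 0.0, -1.0]]
wrist_force: [0.6, 0.0, -6.5]
opening: 0.02
```

drive_tool(moves=[0.67, 0.02, 0.76, 0, 1, 1.42, 0.05, 1.45, 0, 1, 2.23, 0.07, 2.06, 0, 1, 3.1, 0.1, 2.58, 0, 1, 4.02, 0.13, 3.02, 0, 1])

```text
t: 6.35
position: [0.608, 0.1634, 0.2113]
eef_rot: [[0.999, 0.033, 0.0], [0.033, -0.999, 0.0], [0.0, -0.0, -1.0]]
wrist_force: [-1.2, 0.1, -5.7]
opening: 0.0197
```

drive_tool(moves=[0.96, 0.03, 0.34, 0, 1, 1.94, 0.06, 0.58, 0, 1, 2.1, 0.07, 0.6, 0, 1, 2.1, 0.07, 0.6, 0, 1])

```text
t: 6.75
position: [0.6292, 0.1641, 0.2177]
eef_rot: [[0.999, 0.032, 0.002], [0.032, -0.999, 0.0], [0.002, -0.0, -1.0]]
wrist_force: [-0.0, 0.1, 0.8]
opening: 0.0198
```

drive_tool(moves=[0, 0, 0, 0, -0.2, 0, 0, 0, 0, -0.2, 0, 0, 0, 0, -0.2, 0, 0, 0, 0, -0.2, 0, 0, 0, 0, -0.2])

```text
t: 7.25
position: [0.6281, 0.1641, 0.2167]
eef_rot: [[0.999, 0.033, 0.0], [0.033, -0.999, 0.0], [0.0, -0.0, -1.0]]
wrist_force: [-0.5, 0.0, -0.9]
opening: 0.0538
```

drive_tool(moves=[0, 0, 4, 0, -1, 0, 0, 8, 0, -1, -1.9, -4.2, 8, -3, -1, -3.8, -8.4, 8, -6, -1, -5.7, -12.6, 8, -9, -1])

```text
t: 7.75
position: [0.5705, 0.0371, 0.2971]
eef_rot: [[0.992, -0.125, 0.001], [-0.125, -0.992, -0.0], [0.001, 0.0, -1.0]]
wrist_force: [1.2, -0.6, 0.3]
opening: 0.0902
```

drive_tool(moves=[-1.9, -4.2, 0, -3, -1, -3.8, -8.4, 0, -6, -1, -5.7, -12.6, 0, -8.1, -1, -7.6, -16.8, 0, -8.1, -1, -7.6, -16.8, 0, -8.1, -1])

```text
t: 8.25
position: [0.4933, -0.1343, 0.2969]
eef_rot: [[0.963, -0.268, -0.0], [-0.268, -0.963, -0.002], [0.0, 0.002, -1.0]]
wrist_force: [0.2, -0.0, -0.3]
opening: 0.0932
```

```bash
python3 - <<'E'
from meas import *
d=shot('side','side2.png')
g=(0,255,0);T=frame2(np.array([.4756,-.2673,0]),np.radians(-15.2))
segs=[(T([[-65,35,8],[65,35,8],[65,-35,8],[-65,-35,8],[-65,35,8]]),g),(T([[-55,6,44],[-25,6,44],[-25,-6,44],[-55,-6,44],[-55,6,44]]),(0,0,255))]
overlay(d,segs,[.476,-.267,.02],'ov2.png',half=(50,40),s=7)
d=shot('top','top2.png');overlay(d,segs,[.476,-.267,.02],'ov3.png',half=(50,40),s=7)
E
```

```text
(no output)
```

View pics/ov2.png

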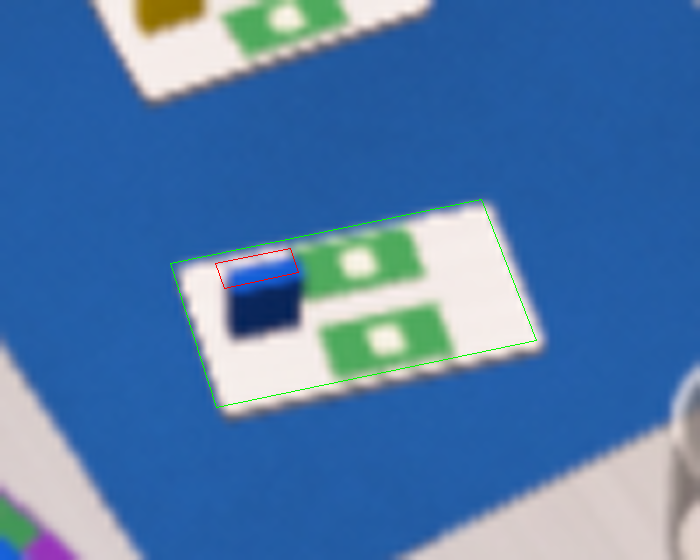

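View pics/ov3.png

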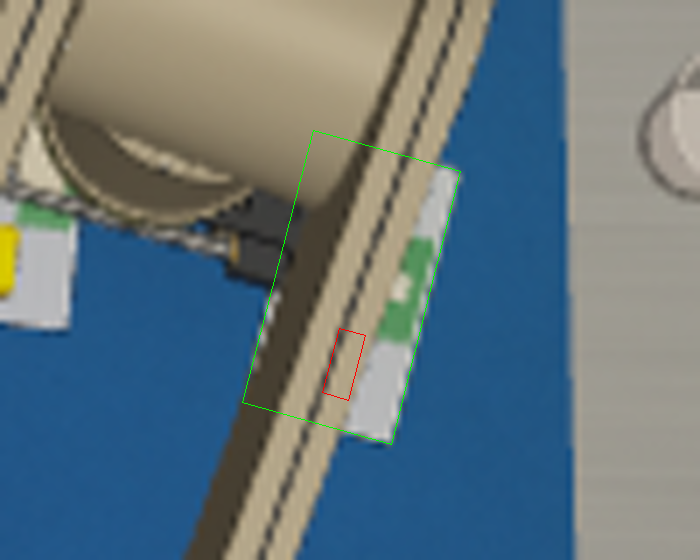

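View pics/side2.png

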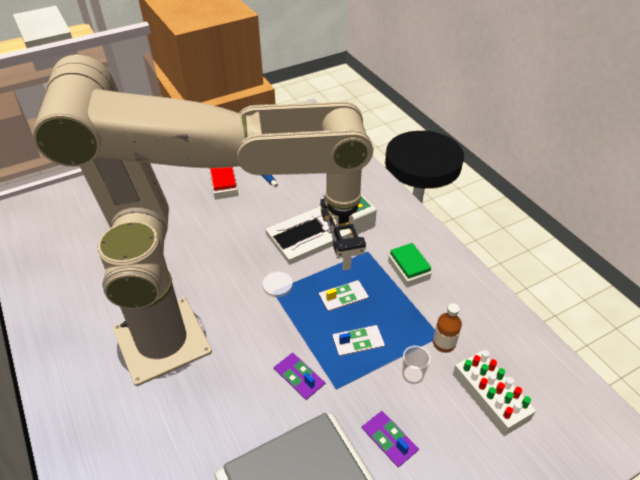

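drive_tool(moves=[-1.8, -4.3, 0, 0, -1, -3.6, -8.6, 0, 0, -1, -5.4, -13.0, -3, 0, -1, -5.4, -13.0, -8, 0, -1, -5.4, -13.0, -12, 0, -1])

```text
t: 8.85
position: [0.4417, -0.2604, 0.1756]
eef_rot: [[0.965, -0.263, 0.002], [-0.263, -0.965, -0.001], [0.002, 0.0, -1.0]]
wrist_force: [0.2, 0.2, -1.2]
opening: 0.0934
```

```bash
python3 - <<'E'
from meas import *
d=shot('side')
g=(0,255,0);T=frame2(np.array([.476,-.270,0]),np.radians(-15.2))
s=readout.sense();print(s['position'])
overlay(d,[],[.44,-.26,.06],'ov4.png',half=(50,40),s=7)
E
```

```text
[ 0.43822931 -0.25707089  0.16707019]
```

View pics/ov4.png

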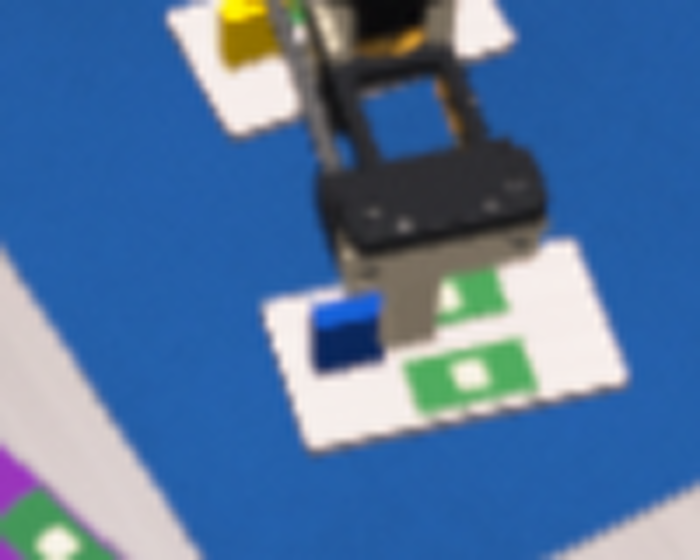

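drive_tool(moves=[0, 0, -4, 0, -1, 0, 0, -7, 0, -1, 0, 0, -7.8, 0, -1, 0, 0, -7.8, 0, -1, 0, 0, -7.8, 0, -1])

```text
t: 9.4
position: [0.4426, -0.2601, 0.1006]
eef_rot: [[0.965, -0.262, 0.002], [-0.262, -0.965, -0.001], [0.002, 0.001, -1.0]]
wrist_force: [-0.0, -1.1, 0.5]
opening: 0.0927
```

```bash
python3 - <<'E'
from meas import *
d=shot('side')
s=readout.sense();print(s['position'],s['wrist_force'])
overlay(d,[],[.44,-.26,.06],'ov5.png',half=(50,40),s=7)
E
```

```text
[ 0.44281559 -0.26049163  0.10103206] [ 0.45710246 -0.46313005  0.24351399]
```

View pics/ov5.png

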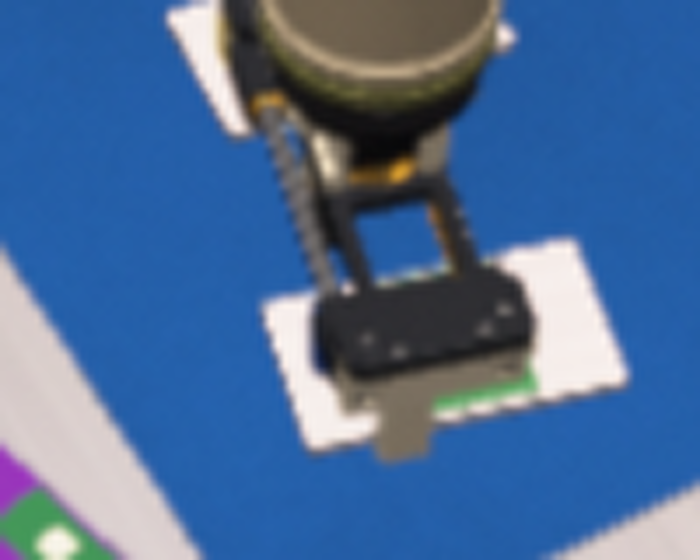

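```bash
python3 - <<'E'
from meas import *
d=shot('side')
s=readout.sense();R=s['eef_rot'];p=s['position']
def tool(P): return np.atleast_2d(P)/1000@np.array(R).T+p
g=(0,255,0)
segs=[(tool([[-7.5,y,84],[7.5,y,84],[7.5,y,50],[-7.5,y,50],[-7.5,y,84]]),(0,255,255)) for y in (46.5,64)]
for (c,col) in (((.4756,-.2673,0),g),((.477,-.2715,0),(255,0,255))):
    T=frame2(np.array(c),np.radians(-15.2))
    segs.append((T([[-65,35,8],[65,35,8],[65,-35,8],[-65,-35,8],[-65,35,8]]),col))
overlay(d,segs,[.44,-.26,.06],'ov6.png',half=(50,40),s=7)
E
```

```text
(no output)
```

View pics/ov6.png

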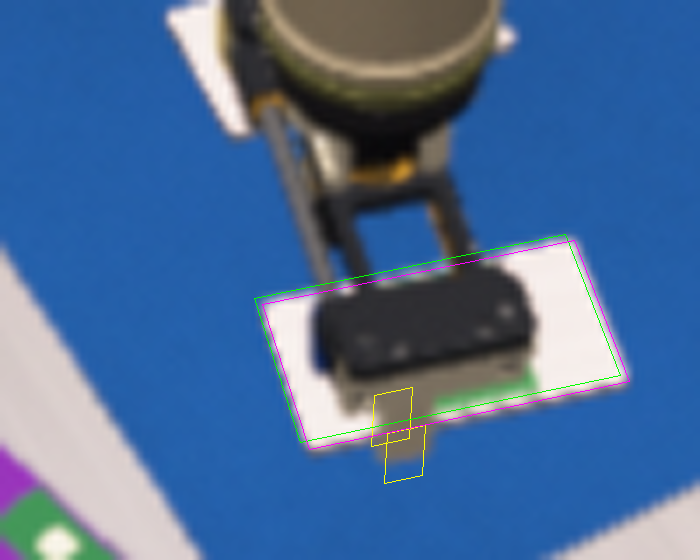

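drive_tool(moves=[-0.4, 0, 0, 0, -1, -0.4, 0, 0, 0, 1, -0.4, 0, 0, 0, 1, -0.4, 0, 0, 0, 1, -0.4, 0, 0, 0, 1])

```text
t: 10.0
position: [0.4372, -0.26, 0.0987]
eef_rot: [[0.965, -0.263, 0.0], [-0.263, -0.965, 0.0], [0.0, -0.0, -1.0]]
wrist_force: [-0.3, -0.7, 0.1]
opening: 0.0659
```

drive_tool(moves=[0, 0, 0, 0, 1, 0, 0, 0, 0, 1, 0, 0, 0, 0, 1, 0, 0, 0, 0, 1, 0, 0, 0, 0, 1])

```text
t: 10.5
position: [0.4372, -0.26, 0.0986]
eef_rot: [[0.965, -0.263, -0.0], [-0.263, -0.965, 0.0], [-0.0, -0.0, -1.0]]
wrist_force: [0.0, -0.5, 0.3]
opening: 0.0255
```

drive_tool(moves=[0, 0, 0, 0, 1, 0, 0, 0, 0, 1])

```text
t: 10.7
position: [0.4372, -0.2599, 0.0986]
eef_rot: [[0.965, -0.263, -0.0], [-0.263, -0.965, 0.0], [-0.0, -0.0, -1.0]]
wrist_force: [0.0, 0.3, 1.3]
opening: 0.012
```

drive_tool(moves=[0, 0, 2, 0, 1, 0, 0, 5, 0, 1, 0, 0, 8, 0, 1, 0, 1, 10, 2, 1, -0.5, 4, 10, 5, 1])

```text
t: 11.2
position: [0.4341, -0.2222, 0.2027]
eef_rot: [[0.984, -0.178, 0.006], [-0.178, -0.984, -0.004], [0.006, 0.003, -1.0]]
wrist_force: [1.1, 1.2, -0.1]
opening: 0.0117
```

drive_tool(moves=[-0.7, 4, 0, 3, 1, -1.4, 8, 0, 6, 1, -2.1, 12, 0, 9, 1, -2.8, 16, 0, 12.2, 1, -3.5, 20, 0, 12.2, 1])

```text
t: 11.7
position: [0.3965, -0.0185, 0.1985]
eef_rot: [[0.999, 0.036, 0.0], [0.036, -0.999, 0.0], [0.0, -0.0, -1.0]]
wrist_force: [0.7, 0.9, -0.3]
opening: 0.0121
```

drive_tool(moves=[-0.8, 4, 0, 0, 1, -1.6, 8, 0, 0, 1, -2.4, 12, 0, 0, 1, -3.2, 15, 0, 0, 1, -3.9, 17.5, 0, 0, 1])

```text
t: 12.2
position: [0.3573, 0.1567, 0.1985]
eef_rot: [[0.999, 0.036, -0.0], [0.036, -0.999, 0.0], [-0.0, -0.0, -1.0]]
wrist_force: [0.3, -0.1, -0.4]
opening: 0.0119
```

drive_tool(moves=[0, 0, 0, 0, 1, 0, 0, 0, 0, 1, 0, 0, 0, 0, 1])

```text
t: 12.5
position: [0.3583, 0.1544, 0.1985]
eef_rot: [[0.999, 0.034, -0.0], [0.034, -0.999, -0.0], [-0.0, 0.0, -1.0]]
wrist_force: [-0.1, -0.1, -0.8]
opening: 0.0123
```

```bash
python3 - <<'E'
from meas import *
d=shot('side','side3.png')
s=readout.sense();p=s['position'];print(s['t'],p,np.degrees(np.arctan2(s['eef_rot'][1,0],s['eef_rot'][0,0])),s['wrist_force'])
yaw=np.radians(2.0);under=p[2]-.0986
T=frame2(np.array([p[0]+.04*np.cos(yaw),p[1]+.04*np.sin(yaw),under]),yaw)
segs=[(T([[-65,35,8],[65,35,8],[65,-35,8],[-65,-35,8],[-65,35,8]]),(0,255,0))]+bedsegs([.536,.161,.03],yaw)
overlay(d,segs,[.45,.16,.06],'ov7.png',half=(70,55),s=5)
d=shot('top');overlay(d,segs,[.45,.16,.06],'ov8.png',half=(70,55),s=5)
E
```

```text
12.55 [0.35840659 0.15423974 0.19856068] 1.9084439044926256 [-0.22452649 -0.29468143 -0.84607773]
```

View pics/ov7.png

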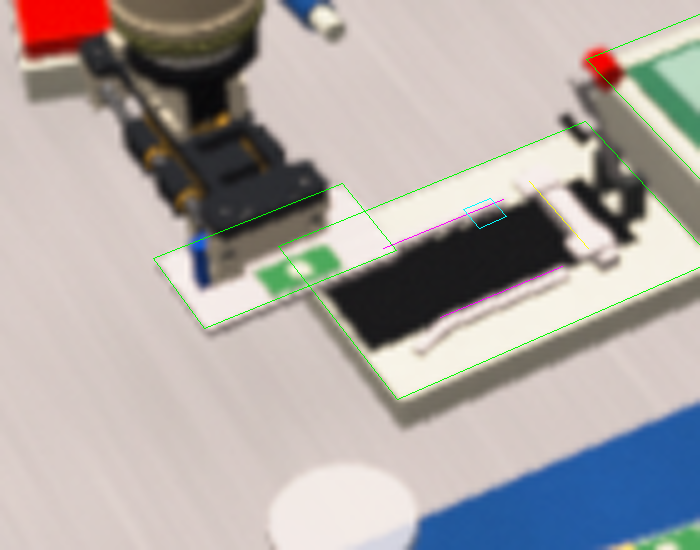

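View pics/ov8.png

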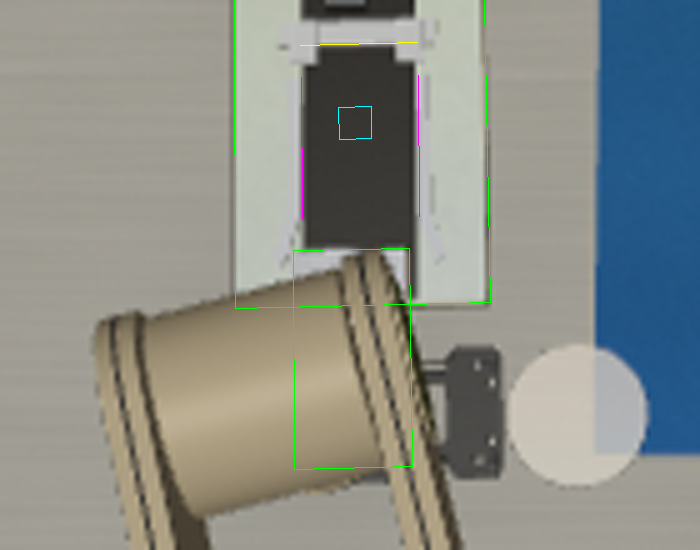

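View pics/side3.png

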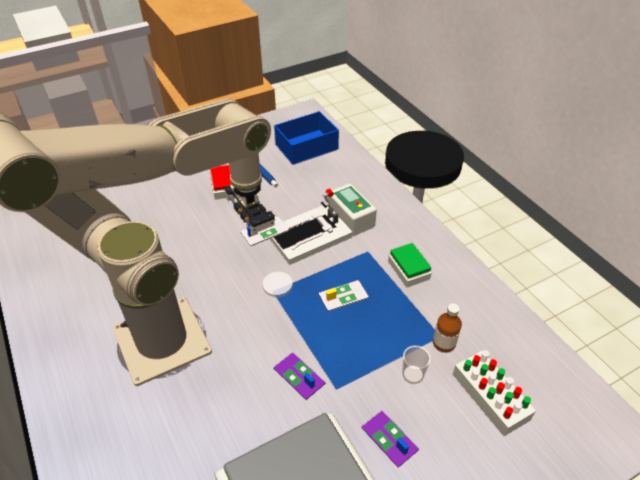

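drive_tool(moves=[0, 0.05, -3, 0, 1, 0, 0.05, -6, 0, 1, 0, 0.05, -6.6, 0, 1, 0, 0.05, -6.6, 0, 1, 0, 0.05, -6.6, 0, 1])

```text
t: 13.1
position: [0.359, 0.1554, 0.1339]
eef_rot: [[0.999, 0.034, 0.001], [0.034, -0.999, 0.0], [0.001, -0.0, -1.0]]
wrist_force: [0.8, 0.6, -0.9]
opening: 0.0114
```

drive_tool(moves=[1, 0.03, -0.05, 0, 1, 2, 0.07, -0.1, 0, 1, 3, 0.1, -0.15, 0, 1, 4, 0.14, -0.15, 0, 1, 4, 0.14, -0.15, 0, 1])

```text
t: 13.6
position: [0.4001, 0.1571, 0.1327]
eef_rot: [[0.999, 0.034, 0.003], [0.034, -0.999, 0.001], [0.003, -0.001, -1.0]]
wrist_force: [-0.9, 0.2, -1.0]
opening: 0.0121
```

```bash
python3 - <<'E'
from meas import *
d=shot('side')
s=readout.sense();p=s['position'];print(s['t'],p,np.degrees(np.arctan2(s['eef_rot'][1,0],s['eef_rot'][0,0])),s['wrist_force'],s['moment'])
yaw=np.radians(1.95);under=p[2]-.0986
T=frame2(np.array([p[0]+.04*np.cos(yaw),p[1]+.04*np.sin(yaw),under]),yaw)
segs=[(T([[-65,35,8],[65,35,8],[65,-35,8],[-65,-35,8],[-65,35,8]]),(0,255,0))]
overlay(d,[],[.45,.16,.06],'ov9.png',half=(70,55),s=5)
h=T([[0,0,0]])[0]-[.536,.161,0];print(under,h)
E
```

```text
13.65 [0.39916035 0.15701463 0.13216863] 1.9454032435288235 [-0.27137391 -0.52245329 -0.04198532] [ 0.06260069  0.0695675  -0.01878316]
0.03356863130871951 [-0.09686281 -0.00262428  0.03356863]
```

View pics/ov9.png

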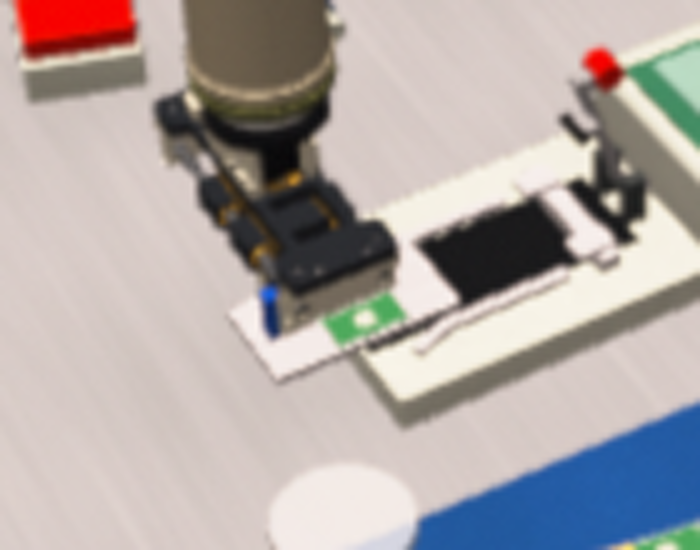

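drive_tool(moves=[1, 0.02, 0, 0, 1, 2, 0.05, 0, 0, 1, 3, 0.08, 0, 0, 1, 4, 0.11, 0, 0, 1, 4, 0.11, 0, 0, 1])

```text
t: 14.15
position: [0.4396, 0.158, 0.1314]
eef_rot: [[0.999, 0.034, 0.001], [0.034, -0.999, 0.0], [0.001, -0.0, -1.0]]
wrist_force: [0.2, 0.9, -1.4]
opening: 0.0118
```

drive_tool(moves=[1, 0.03, 0, 0, 1, 2, 0.07, 0, 0, 1, 3, 0.1, 0, 0, 1, 3, 0.1, 0, 0, 1, 3, 0.1, 0, 0, 1])

```text
t: 14.65
position: [0.4683, 0.159, 0.131]
eef_rot: [[0.999, 0.034, -0.0], [0.034, -0.999, -0.0], [-0.0, 0.0, -1.0]]
wrist_force: [0.5, -1.1, -1.8]
opening: 0.0119
```

drive_tool(moves=[0, 0, -0.05, 0, 1, 0, 0, -0.1, 0, 1, 0, 0, -0.1, 0, 1, 0, 0, -0.1, 0, 1])

```text
t: 15.05
position: [0.468, 0.159, 0.1301]
eef_rot: [[0.999, 0.034, -0.0], [0.034, -0.999, 0.0], [-0.0, -0.0, -1.0]]
wrist_force: [-0.5, -0.5, -1.5]
opening: 0.0118
```

drive_tool(moves=[0, 0, -0.05, 0, 1, 0, 0, -0.1, 0, 1, 0, 0, -0.1, 0, 1, 0, 0, -0.1, 0, 1])

```text
t: 15.45
position: [0.4682, 0.159, 0.1291]
eef_rot: [[0.999, 0.034, -0.0], [0.034, -0.999, -0.0], [-0.0, 0.0, -1.0]]
wrist_force: [0.8, 0.0, -1.7]
opening: 0.0118
```

drive_tool(moves=[0, 0, -0.05, 0, 1, 0, 0, -0.1, 0, 1, 0, 0, -0.1, 0, 1, 0, 0, -0.1, 0, 1])

```text
t: 15.85
position: [0.4683, 0.159, 0.1286]
eef_rot: [[0.999, 0.034, 0.0], [0.034, -0.999, 0.0], [0.0, -0.0, -1.0]]
wrist_force: [-3.4, -0.8, 5.8]
opening: 0.0117
```

drive_tool(moves=[0, 0, 0.07, 0, 1, 0.6, 0.02, 0.07, 0, 1, 1.2, 0.04, 0.07, 0, 1, 1.8, 0.06, 0.07, 0, 1, 1.8, 0.06, 0.07, 0, 1])

```text
t: 16.35
position: [0.4872, 0.1596, 0.1289]
eef_rot: [[0.999, 0.034, 0.001], [0.034, -0.999, 0.0], [0.001, -0.0, -1.0]]
wrist_force: [-0.4, -0.7, -1.4]
opening: 0.0117
```

drive_tool(moves=[0.2, 0.01, 0, 0, 1, 0.4, 0.01, 0, 0, 1, 0.6, 0.02, 0, 0, 1, 0.6, 0.02, 0, 0, 1])

```text
t: 16.75
position: [0.4924, 0.1598, 0.1288]
eef_rot: [[0.999, 0.034, 0.0], [0.034, -0.999, 0.0], [0.0, -0.0, -1.0]]
wrist_force: [-0.2, 0.5, -0.8]
opening: 0.0117
```

drive_tool(moves=[0.1, 0, 0, 0, 1, 0.2, 0.01, 0, 0, 1, 0.3, 0.01, 0, 0, 1, 0.3, 0.01, 0, 0, 1])

```text
t: 17.15
position: [0.4953, 0.1599, 0.1289]
eef_rot: [[0.999, 0.034, 0.0], [0.034, -0.999, 0.0], [0.0, -0.0, -1.0]]
wrist_force: [0.4, -0.0, -1.3]
opening: 0.012
```

drive_tool(moves=[0.1, 0, 0, 0, 1, 0.2, 0.01, 0, 0, 1, 0.2, 0.01, 0, 0, 1, 0.2, 0.01, 0, 0, 1])

```text
t: 17.55
position: [0.4959, 0.1601, 0.1286]
eef_rot: [[0.999, 0.035, -0.003], [0.035, -0.999, -0.0], [-0.003, 0.0, -1.0]]
wrist_force: [-8.6, -0.2, 5.3]
opening: 0.012
```

drive_tool(moves=[0, 0, -0.05, 0, 1, -0.1, 0, -0.05, 0, 1, -0.1, 0, -0.05, 0, 1])

```text
t: 17.85
position: [0.4957, 0.1601, 0.1286]
eef_rot: [[0.999, 0.034, -0.001], [0.034, -0.999, 0.0], [-0.001, -0.0, -1.0]]
wrist_force: [-6.4, -0.9, 5.3]
opening: 0.0118
```

```bash
python3 - <<'E'
from meas import *
d=shot('side')
s=readout.sense();p=s['position'];print(s['t'],p,s['wrist_force'],s['moment'])
yaw=np.radians(1.95)
T=frame2(np.array([.536,.161,.03]),yaw)
segs=[(T([[-65,35,8],[65,35,8],[65,-35,8],[-65,-35,8],[-65,35,8]]),(0,255,0))]
overlay(d,segs,[.52,.16,.06],'ov10.png',half=(70,55),s=5)
E
```

```text
17.9 [0.49576868 0.16012144 0.12862211] [-7.11057854 -0.20198181  5.37676986] [ 0.0673779   0.93309472 -0.07267354]
```

View pics/ov10.png

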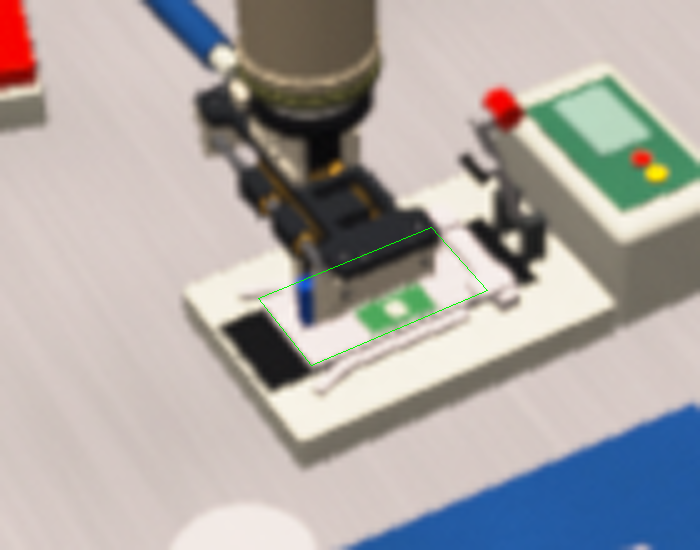

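drive_tool(moves=[0, 0, 0, 0, -0.3, 0, 0, 0, 0, -0.3, 0, 0, 0, 0, -0.3, 0, 0, 0, 0, -0.3, 0, 0, 0, 0, -0.3])

```text
t: 18.4
position: [0.4963, 0.16, 0.1283]
eef_rot: [[0.999, 0.034, 0.0], [0.034, -0.999, -0.0], [0.0, 0.0, -1.0]]
wrist_force: [-0.4, -0.3, 0.4]
opening: 0.0475
```

drive_tool(moves=[0, 0, 3, 0, -0.3, 0, 0, 7, 0, -0.3, 0, 0, 11, 0, -0.3, 0, 0, 14, 0, -0.3, 0, 0, 14, 0, -0.3])

```text
t: 18.9
position: [0.4986, 0.1605, 0.2742]
eef_rot: [[0.999, 0.034, 0.009], [0.034, -0.999, 0.002], [0.009, -0.002, -1.0]]
wrist_force: [1.8, 0.1, 1.3]
opening: 0.0602
```

```bash
python3 - <<'E'
from meas import *
yaw=np.radians(1.95)
T=frame2(np.array([.536,.161,.03]),yaw)
segs=[(T([[-65,35,8],[65,35,8],[65,-35,8],[-65,-35,8],[-65,35,8]]),(0,255,0))]
for c,n in(('side','ov11.png'),('top','ov12.png')):
    d=shot(c);overlay(d,segs if c=='side' else [],[.54,.16,.06],n,half=(70,55),s=5)
    if c=='side':
        k=redknob(d,(320,180,340,205))
        print(k,unproj(d,[k[:2]],.1526)); print('pred',proj(d,T([[95.5,0,122.6]])))
s=readout.sense();print(s['t'],s['position'])
E
```

```text
(np.float64(328.9682435392028), np.float64(191.76346911957953), np.float64(45.66)) [[0.63357822 0.1657072  0.1526    ]]
pred [[328.60993387 192.24280524]]
19.0 [0.49659373 0.16009476 0.26894822]
```

View pics/ov11.png

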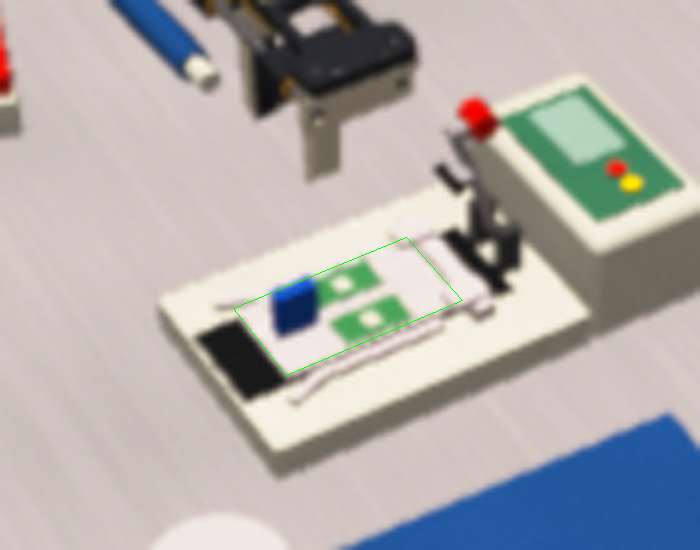

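View pics/ov12.png

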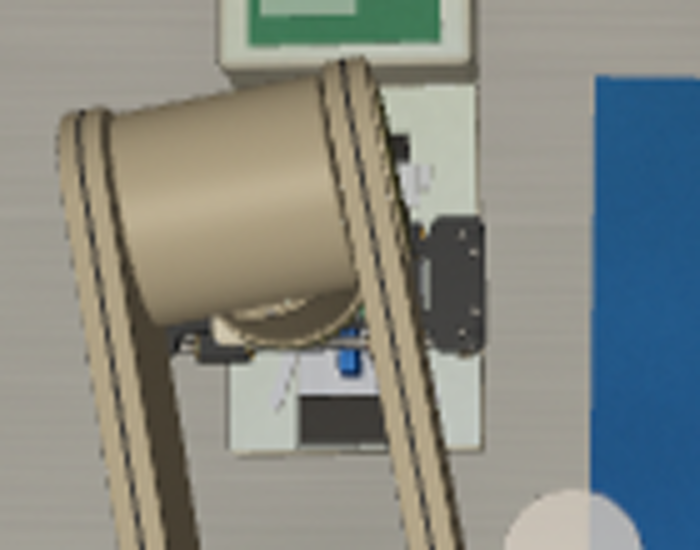

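drive_tool(moves=[4.5, 0.15, 0, 0, -0.3, 9, 0.3, 0, 0, -0.3, 13.5, 0.45, 0, 0, -0.3, 13.5, 0.45, -1, 0, -0.3, 13.5, 0.45, -3, 0, -0.3])

```text
t: 19.5
position: [0.6318, 0.1643, 0.2357]
eef_rot: [[0.999, 0.034, -0.002], [0.034, -0.999, -0.0], [-0.002, 0.0, -1.0]]
wrist_force: [0.3, 1.2, 0.2]
opening: 0.0609
```

drive_tool(moves=[0, 0, -1.5, 0, -0.3, 0, 0, -2.1, 0, -0.3, 0, 0, -2.1, 0, -0.3, 0, 0, -2.1, 0, 1, 0, 0, -2.1, 0, 1])

```text
t: 20.0
position: [0.6316, 0.1647, 0.2189]
eef_rot: [[0.999, 0.034, 0.002], [0.034, -0.999, 0.0], [0.002, -0.0, -1.0]]
wrist_force: [-0.8, -0.1, -0.2]
opening: 0.0488
```

drive_tool(moves=[0, 0, 0, 0, 1, 0, 0, 0, 0, 1, 0, 0, 0, 0, 1, 0, 0, 0, 0, 1, 0, 0, 0, 0, 1])

```text
t: 20.5
position: [0.6313, 0.1643, 0.2176]
eef_rot: [[0.999, 0.034, 0.0], [0.034, -0.999, -0.0], [0.0, 0.0, -1.0]]
wrist_force: [-0.3, -2.3, 2.4]
opening: 0.0196
```

drive_tool(moves=[-1.0, -0.03, -0.2, 0, 1, -1.98, -0.07, -0.49, 0, 1, -2.91, -0.1, -0.88, 0, 1, -3.81, -0.13, -1.36, 0, 1, -4.65, -0.16, -1.93, 0, 1])

```text
t: 21.0
position: [0.586, 0.1627, 0.2003]
eef_rot: [[0.999, 0.034, 0.005], [0.034, -0.999, 0.0], [0.005, 0.0, -1.0]]
wrist_force: [0.1, -2.1, 7.8]
opening: 0.0198
```

drive_tool(moves=[-0.78, -0.03, -0.65, 0, 1, -1.49, -0.05, -1.37, 0, 1, -2.13, -0.07, -2.16, 0, 1, -2.69, -0.09, -3.01, 0, 1, -3.16, -0.11, -3.91, 0, 1])

```text
t: 21.5
position: [0.5531, 0.1616, 0.1597]
eef_rot: [[0.999, 0.034, 0.001], [0.034, -0.999, -0.0], [0.001, 0.0, -1.0]]
wrist_force: [-2.3, -3.7, 4.2]
opening: 0.0202
```

drive_tool(moves=[-0.2, -0.01, -0.48, 0, 1, -0.38, -0.01, -0.95, 0, 1, -0.53, -0.02, -1.43, 0, 1, -0.53, -0.02, -1.43, 0, 1])

```text
t: 21.9
position: [0.5471, 0.1614, 0.1438]
eef_rot: [[0.999, 0.034, -0.002], [0.034, -0.999, -0.001], [-0.002, 0.001, -1.0]]
wrist_force: [-4.0, -3.2, 1.0]
opening: 0.0199
```

drive_tool(moves=[-0.06, 0, -0.2, 0, 1, -0.06, 0, -0.2, 0, -0.3, -0.06, 0, -0.2, 0, -0.3, -0.06, 0, -0.2, 0, -0.3, -0.06, 0, -0.2, 0, -0.3])

```text
t: 22.4
position: [0.5475, 0.1618, 0.1429]
eef_rot: [[0.999, 0.034, 0.001], [0.034, -0.999, 0.0], [0.001, -0.0, -1.0]]
wrist_force: [0.3, 0.1, -0.5]
opening: 0.0474
```

drive_tool(moves=[0, 0, 0, 0, -0.3, 0, 0, 3, 0, -0.3, 0, 0, 7, 0, -0.3, 0, 0, 11, 0, -0.3, 0, 0, 14, 0, -0.3])

```text
t: 22.9
position: [0.5477, 0.1618, 0.2857]
eef_rot: [[0.999, 0.034, 0.003], [0.034, -0.999, 0.001], [0.003, -0.0, -1.0]]
wrist_force: [0.2, 0.7, 0.2]
opening: 0.0605
```

drive_tool(moves=[-3, -3, 2, 0, -0.3, -6, -7, 2, 0, -0.3, -9, -11, 2, 0, -0.3, -10, -15, 2, 0, -0.3, -10, -18, 2, 0, -0.3])

```text
t: 23.4
position: [0.4459, -0.02, 0.3031]
eef_rot: [[0.999, 0.034, 0.001], [0.034, -0.999, -0.001], [0.001, 0.001, -1.0]]
wrist_force: [0.8, 0.5, -0.3]
opening: 0.0603
```

```bash
python3 - <<'E'
from meas import *
yaw=np.radians(1.95)
T=frame2(np.array([.536,.161,.03]),yaw)
a=.07;kx=110-(100*np.cos(a)-18*np.sin(a));kz=22+100*np.sin(a)+18*np.cos(a)
segs=[(T([[-65,35,8],[65,35,8],[65,-35,8],[-65,-35,8],[-65,35,8]]),(0,255,0))]
for c,n in(('side','ov13.png'),('top','ov14.png')):
    d=shot(c,c+'9.png');overlay(d,segs,[.54,.16,.06],n,half=(70,55),s=5)
    if c=='side':
        k=redknob(d,(295,205,318,231));print(k)
        for aa in(0,.07,.15):
            print(aa,proj(d,T([[110-(100*np.cos(aa)-18*np.sin(aa)),0,22+100*np.sin(aa)+18*np.cos(aa)]])))
s=readout.sense();print(s['t'],s['position'],s['wrist_force'])
E
```

```text
(np.float64(310.6153846153846), np.float64(213.60256410256412), np.float64(0.78))
0 [[305.54029217 221.13352797]]
0.07 [[305.90884992 219.3711597 ]]
0.15 [[306.4938222  217.31580613]]
23.5 [ 0.44687669 -0.02121875  0.30306762] [-0.38980796  0.51029789  0.11400982]
```

View pics/ov13.png

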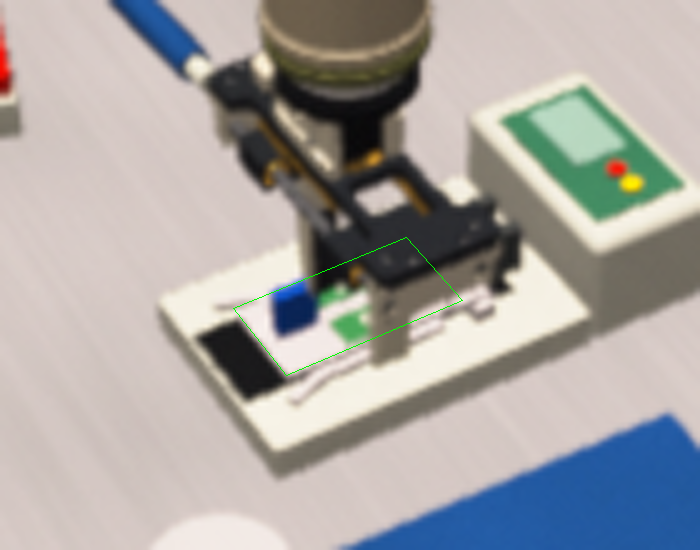

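View pics/ov14.png

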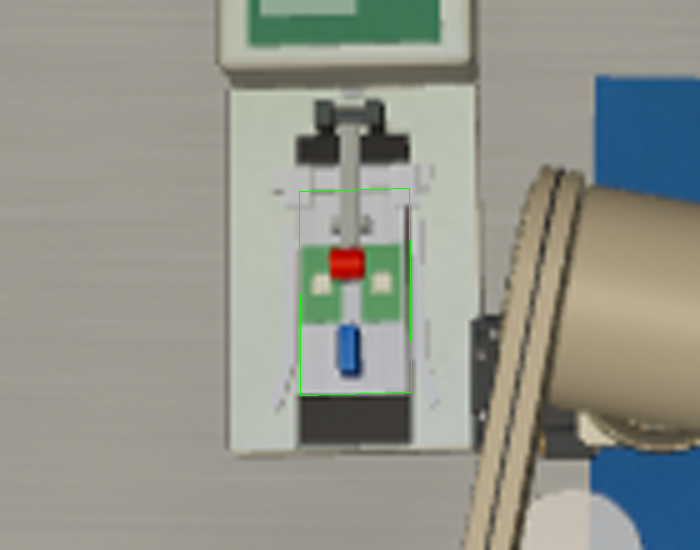

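View pics/side9.png

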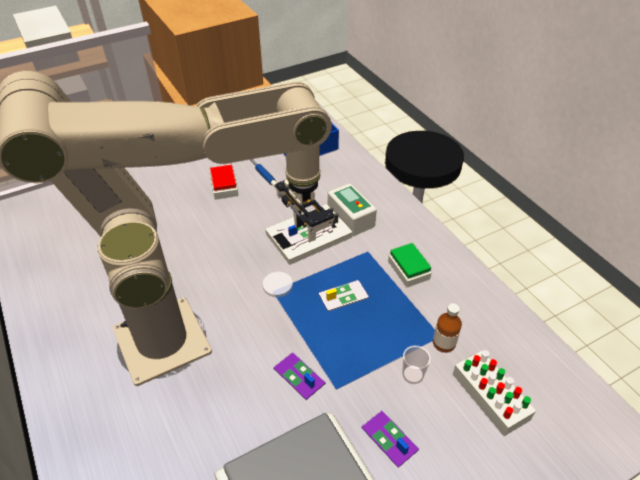

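drive_tool(moves=[0, -4, 0, 0, -0.3, 0, -8, 0, 0, -0.3, 0, -12, 0, 0, -0.3, 0, -16, 0, 0, -0.3, 0, -20, 0, 0, -0.3])

```text
t: 24.0
position: [0.4475, -0.2193, 0.3028]
eef_rot: [[0.999, 0.035, 0.001], [0.035, -0.999, 0.0], [0.001, -0.0, -1.0]]
wrist_force: [0.4, 0.7, -0.6]
opening: 0.0604
```

drive_tool(moves=[0, -4, 0, 0, -0.3, 0, -8, 0, 0, -0.3, 0, -10, 0, 0, -0.3, 0, -10, 0, 0, -0.3, 0, -10, 0, 0, -0.3])

```text
t: 24.5
position: [0.4475, -0.3178, 0.3023]
eef_rot: [[0.999, 0.034, -0.0], [0.034, -0.999, 0.001], [-0.0, -0.001, -1.0]]
wrist_force: [0.1, 0.4, -0.4]
opening: 0.0605
```

```bash
python3 - <<'E'
from meas import *
yaw=np.radians(1.95)
T=frame2(np.array([.536,.161,.03]),yaw)
segs=[(T([[-65,35,8],[65,35,8],[65,-35,8],[-65,-35,8],[-65,35,8]]),(0,255,0))]
d=shot('side','side10.png');overlay(d,segs,[.54,.16,.06],'ov15.png',half=(70,55),s=5)
k=redknob(d,(295,205,318,231));print(k)
for aa in(0,.07,.15):
    print(aa,proj(d,T([[110-(100*np.cos(aa)-18*np.sin(aa)),0,22+100*np.sin(aa)+18*np.cos(aa)]])))
d=shot('top')
for c in carrier(d,roi=(335,225,390,305)): print(c)
s=readout.sense();print(s['t'],s['position'],s['wrist_force'])
E
```

```text
(np.float64(306.3668681983071), np.float64(219.46142684401445), np.float64(41.35000000000001))
0 [[305.54029217 221.13352797]]
0.07 [[305.90884992 219.3711597 ]]
0.15 [[306.4938222  217.31580613]]
(array([ 0.52240222, -0.10988972]), (70.81658172607422, 131.29217529296875), 83.42120361328125)
24.6 [ 0.44762506 -0.31709952  0.30256408] [1.05326856 0.06968605 0.28364593]
```

View pics/ov15.png

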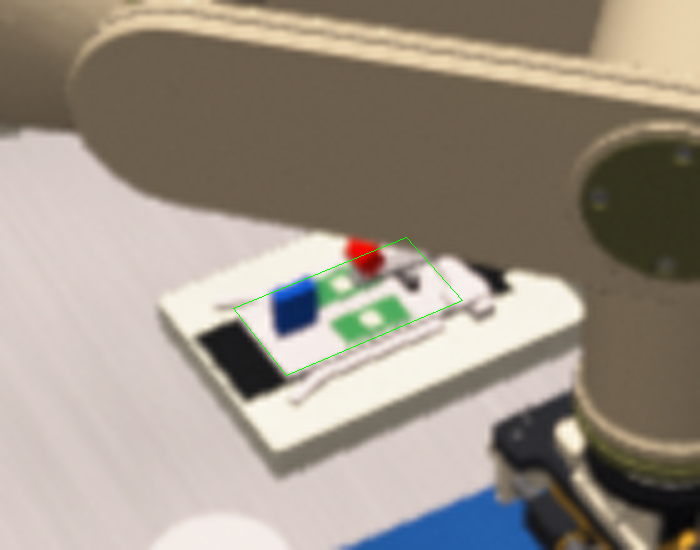

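View pics/side10.png

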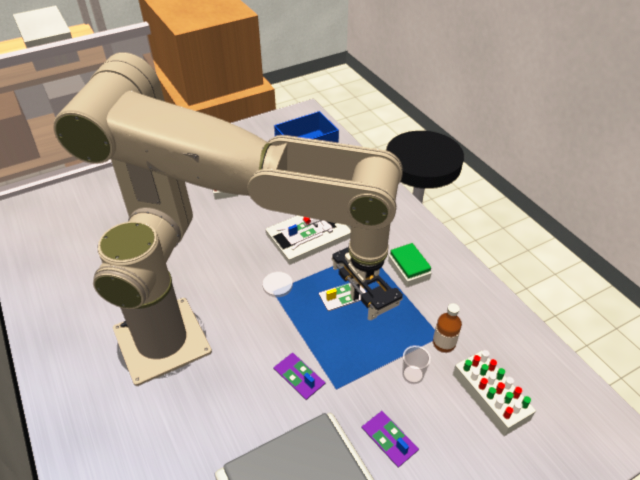

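```bash
python3 -c "
from bench import sign_off
print(sign_off())"
```

```text
the job is handed in; nothing more can be done
None
```

The blue-finned carrier is loaded in the scanner and the clip is down on it. The job is handed in; the last reading before it was t = 24.6 s of the 72 s allowed. `sign_off` gave no verdict, so the results below are from my own checks.

**What I did**
- I pinched the red knob, swung the clip up along its arc, and let it go. It stayed up, with the knob within about half a pixel of its 1.25 rad position.
- I gripped the blue fin, turned the carrier to the scanner's heading of about 1.9°, and slid it between the rails and under the lips. It met the stop with about 8 N of reaction force.
- I released the carrier, brought the clip back down by its knob, let go and moved the arm clear.

**Last checks**
- **Clip:** the knob's height in the side picture gives an angle of about 0.067 rad, which matches a clip resting on a loaded carrier. I could not measure the foot's pressing force directly.
- **Carrier:** its outline lies within about 1–2 mm of the home position in both views. The top view suggests it sits 1–2 mm to the left, inside the 4 mm tolerance.
- **Bystanders:** the yellow-finned carrier measures the same position as at the start. The other things looked unmoved in the pictures; I did not measure them.
- **Robot:** it stands clear, with wrist forces near zero.

**Disagreements:** the top camera first put the scanner's centre line about 1.5 mm too far left compared with where the gripper felt the knob, so I used the felt value. The top and side views of the carrier on the mat differed by about 4 mm, so I used the side view, and the grip on the fin then settled the position.

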